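Scrap a brake caliper through the spring flap

TASK

Get the old brake caliper off the steel deck and into the scrap tray behind the spring flap, without picking it up: push the flap wide open with one finger and hold it open while the other finger slides the caliper along its lane and over the edge. Do not shove the flap open with the caliper or let it swing shut on the caliper; once the caliper lies in the tray, let the flap close, and leave the jar, the can and the wrench where they stand.

Things in the scene. Friction and masses are not known exactly. Their poses are not given: they have to be found in the camera images.
- tray: Fixed steel scrap station; origin at bench height under the deck's edge, in the lane's middle. x = pushing direction (away from the robot), z up. Flat deck x -190 to 0, y -45 to 105 mm, top 60 mm above the bench. Behind it the open-topped tray: x 0 to 150, inner y -40 to 100 mm, floor at 6 mm, 5 mm walls up to 60 mm. Nothing covers passage or tray from above.
- lane_end (a point): End of the lane: on the deck's top at its edge (60 mm above the bench, x = y = 0 of the station). The lane is 40 mm wide, along the station's x, between two low rails (5 mm wide, 8 mm high above the deck, x -160 to -10 mm, at y = +22.5 and -22.5 mm).
- flap_hinge (a point): On the flap's upright hinge axis at x = 0, y = 87 mm of the station, at deck height (60 mm). Two posts flank the passage, 55 mm high above the deck, x -12 to 0 mm: hinge post y 90 to 102 mm, stop post y -42 to -32 mm.
- flap (a joint): Flap angle (rad): 0 shut, across the passage at the deck's edge; grows as it swings away from the robot over the tray, to 1.45. Plate 4 mm thick, 115 mm from hinge axis to free edge, 4 to 50 mm above the deck. A damped spring (0.09 N m shut, 0.18 open) closes it in about 0.5 s. A finger pushed along +x at y = 52 mm slides along it, opens it about 1 rad 50 mm past the edge, slips off about 100 mm past.
- flap_edge (a point): Middle of the flap's free upright edge, 115 mm from the hinge axis, 27 mm above the deck.
- caliper_center (a point): Centre of the old brake caliper's block: 36 mm long (x), 32 mm wide (y), 26 mm high, dark steel, about 0.13 kg, loose; a round cap 22 mm across and 5 mm high on top. It lies in the lane between the rails, its long side along the lane; this point is 13 mm above the deck.
- caliper: The same caliper: origin at the centre of its underside, axes as the block.
- jar: Bystander: white grease jar with black cap, 60 mm across, 85 mm high, on the bench beside the station; origin at the centre of its underside. To be left alone.
- can: Bystander: plain metal drink can, 66 mm across, 115 mm high, on the bench beside the station; origin at the centre of its underside. To be left alone.
- wrench: Bystander: steel wrench 150 mm long lying on the bench beside the station; origin under its middle, along its x. To be left alone.
There are look-alikes about, which are no part of the job. Of the things shaped like the caliper, the dark steel one is meant.

How it is judged:
On the way, in this order (a step that is already met when the one before it is completed fails the run):
1. a finger pushes the flap open (past 0.3 rad) while the caliper is still in front of it on the deck (value of joint flap above 0.3 rad and contact force between the fingers and flap above 0.1 N and x of caliper_center in the frame of tray below -0.012 m), for 0.05 s.
2. the caliper passes the edge while a finger holds the flap open (past 0.6 rad) (value of joint flap above 0.6 rad and contact force between the fingers and flap above 0.1 N and x of caliper_center in the frame of tray above 0.002 m), for 0.05 s.
At the end, for the whole second after the job is handed in: The caliper lies at rest inside the tray (its centre within the tray's walls and below 42 mm over the bench, deck top at 60 mm) and the flap is shut (within 0.08 rad) (x of caliper_center in the frame of tray between 0.008 and 0.145 m and y of caliper_center in the frame of tray between -0.04 and 0.1 m and z of caliper_center in the frame of tray below 0.042 m and linear speed of caliper below 0.02 m/s and value of joint flap below 0.08 rad); the robot touches nothing.
It fails at once if the caliper is lifted (its centre more than 15 mm above where it lies on the deck) (z of caliper_center in the frame of tray above 0.088 m).
It fails at once if the caliper stands in the passage with the flap less than 0.3 rad open (shoved open by it, or let shut on it) (x of caliper_center in the frame of tray between -0.012 and 0.018 m and z of caliper_center in the frame of tray above 0.055 m and value of joint flap below 0.3 rad).
It fails at once if the jar is moved by more than 20 mm (distance of jar from where it was at the start of the episode above 0.02 m).
It fails at once if the can is moved by more than 20 mm (distance of can from where it was at the start of the episode above 0.02 m).
It fails at once if the wrench is moved by more than 20 mm (distance of wrench from where it was at the start of the episode above 0.02 m).
It also fails if it takes over 35 s, if anything falls off the work surface, if the arm or the gripper's body presses on something with over 40 N, if the wrist force passes 120 N, or if a joint passes its speed limit or range.

ROBOT

A 6-joint arm with a two-finger parallel gripper is mounted at the origin on the work surface. World frame = base frame: x ahead of the robot, y to its left, z up, the work surface at z = 0. Lengths are in m, angles in rad, forces in N, time in s.
With the tool pointing down it reaches from about 0.35 to 0.85 m from the base axis. Payload 8.1 kg.
Tool frame: the origin (TCP) lies midway between the tips of the shut fingers; the grasp point (between the pads) lies 19 mm behind it (robot.grip_point_offset is the distance from the TCP to the grasp point, in m); z points along the fingers, y is the line along which they close (so a half turn about z gives the same grasp; the last joint's range is limited). The gripper opens to 93 mm and grips with 3 to 60 N. Pads are 15 mm wide; open, the fingers measure 128 mm over their backs; the gripper's body (75 mm by 188 mm) begins 65 mm behind the grasp point.
Start: joints at [-1.37, 0.13, 1.488, -0, 1.523, -0.085], TCP at [0.169, -0.576, 0.219] pointing down, gripper open.
Joint ranges: [-2.96, 2.96], [-0.89, 2.26], [0.02, 2.5], [-1.34, 4.48], [0, 2.73], [-2.66, 2.66]. Speed limits (rad/s): [2.39, 2.39, 2.79, 3.14, 3.14, 3.14].

INTERFACE

Orientations are given as a rotation vector (axis times angle).
In Python, from plant import robot, read_camera, job gives the robot as it stands.
- The arm moves only by the shell command python3 -m inch 'ROWS' [FORCE]. ROWS is JSON, one flat list of numbers, 5 for each row, row after row: the shift along the world's x, y, z in mm, then the turn about the world's z in degrees, then the opening in per cent of the stroke, from 0 (shut) to 100 (fully open). In form: [dx, dy, dz, yaw, hand, dx, dy, dz, yaw, hand, ...]. A call has 1 to 10 rows; each row is the pose to reach, as a shift and turn from the pose commanded when the call began; what a row does not reach only later rows make up. A row lasts 1/12 s, in which the tool goes at most 41.7 mm and 7.16 degrees, less where a joint would pass 70% of its speed; a pose out of reach is approached as far as the arm can. A call with a gripper value outside its range is refused whole. The fingers move at their own pace and stop on an object; FORCE is the grip in N (left out, the last holds). Time passes only in rows, so rows that repeat a pose let the fingers close. It gives the time, the measured TCP pose, the force, the opening and the grip force at its end, in the units of the state.
- robot.read_state(): the state, without advancing time (a new reading comes with each control period).
- read_camera(name): name is "scene" or "side" or "wrist"; returns a dict with "image" (480x640x3 uint8, blue, green, red), "K" (3x3 intrinsics, pixels), "extrinsics" (4x4, takes a point from world to camera coordinates); the wrist camera has in their place "mount" (4x4, takes a point from camera to tool coordinates, whose origin is the TCP and whose axes are the flange's). Camera axes: x right, y down, z forward; pixel columns grow to the right and rows downward; lengths in m; the calibration is good to about 2 mm. A picture is of the moment at which its call begins: read the wrist's pose just before it. There is no depth.
- job.close_job(): hands the job in; it is judged then, once.
The state is a dict: "t": time; "q": joint angles; "dq": joint speeds; "joint_torque": joint torques, N m; "tool_pos": TCP position; "orientation": TCP orientation; "force": force on the tool from outside, world axes, zero at the start; "wrist_torque": the same for the moment, N m; "opening": finger opening in m; "gripper_force": force on a finger pad.
Only numpy, scipy, OpenCV 4.12 (cv2) and the standard library are available. Lean on these libraries where they do the work, as an engineer would, in place of code of your own. Each camera call takes 0.05 s, during which the arm holds its last target. There are 200 camera calls.

## Working session

There is one attempt and no reset: what is moved stays moved. The work goes in short steps, Python scripts to look and compute and a shell command to move; the robot and the scene stay as the last step left them, time stands still between calls to the robot, and variables do not carry over. Pictures are saved under pics/ and viewed, at most 10 in all, crops included, and the job is handed in when it is done.

```bash
mkdir -p pics; python3 - <<'E'
from plant import robot, read_camera
import cv2,json,numpy as np
s=robot.read_state();print(s['t'],s['tool_pos'],s['orientation'],s['opening'])
for n in ["scene","side"]:
    c=read_camera(n);cv2.imwrite(f'pics/{n}0.png',c['image'])
    print(n,np.round(c['K'],1).tolist(),np.round(c['extrinsics'],4).tolist())
    np.savez(f'{n}.npz',K=c['K'],E=c['extrinsics'])
E
```

```text
0.0 [ 0.16905649 -0.57513762  0.2176217 ] [-3.10786633e+00 -4.47148349e-01  1.74379190e-04] 0.09281625625634618
scene [[582.3, 0.0, 315.3], [0.0, 582.3, 251.2], [0.0, 0.0, 1.0]] [[-0.3942, 0.9189, 0.0135, 0.208], [0.7759, 0.3407, -0.531, -0.3871], [-0.4925, -0.1988, -0.8473, 1.4328], [0.0, 0.0, 0.0, 1.0]]
side [[500.7, 0.0, 315.4], [0.0, 500.7, 245.7], [0.0, 0.0, 1.0]] [[0.7609, -0.6488, 0.0073, -0.3959], [-0.3536, -0.4241, -0.8337, 0.2715], [0.544, 0.6318, -0.5521, 0.5115], [0.0, 0.0, 0.0, 1.0]]
```

View pics/scene0.png

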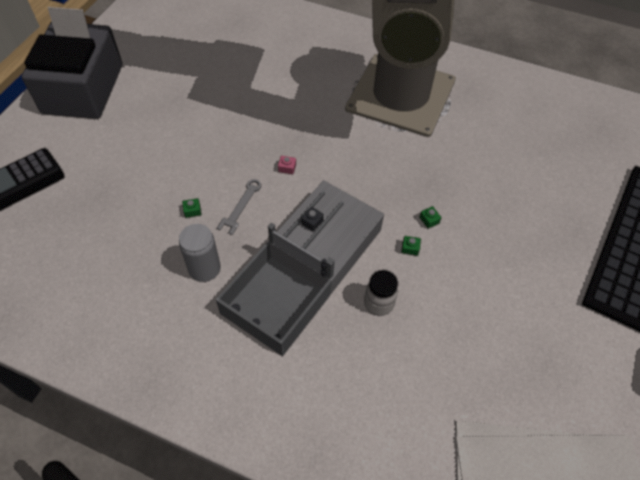

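View pics/side0.png

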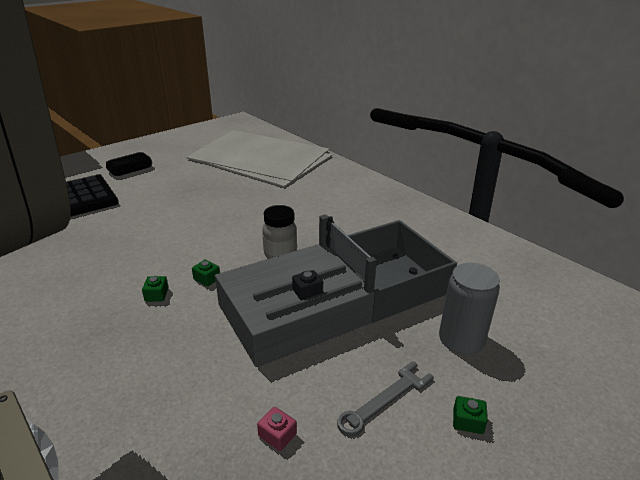

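The dark steel caliper is at (312,216) in the scene picture and (308,284) in the side picture. It lies in the lane between the rails. The look-alikes in the scene picture are green ones at (191,207), (430,216) and (411,244), and a pink one at (287,163). I choose the dark one on the deck. Next I fit the station's pose.

```bash
cat >h.py <<'E'
import numpy as np,cv2
from scipy.optimize import least_squares
from scipy.spatial.transform import Rotation as R
C={n:np.load(n+'.npz') for n in('scene','side')}
def proj(n,P):
    c=C[n];p=np.atleast_2d(P)@c['E'][:3,:3].T+c['E'][:3,3];p=p@c['K'].T;return p[:,:2]/p[:,2:]
def world(s,P):
    P=np.atleast_2d(P)/1000.;c,sn=np.cos(s[2]),np.sin(s[2])
    return np.c_[s[0]+c*P[:,0]-sn*P[:,1],s[1]+sn*P[:,0]+c*P[:,1],P[:,2]]
def onz(n,uv,z):
    c=C[n];Ri=c['E'][:3,:3].T;o=-Ri@c['E'][:3,3];d=Ri@np.linalg.solve(c['K'],[*uv,1]);return o+d*(z-o[2])/d[2]
def tost(s,p):
    c,sn=np.cos(s[2]),np.sin(s[2]);d=np.asarray(p)[:2]-s[:2];return 1000*np.array([c*d[0]+sn*d[1],-sn*d[0]+c*d[1]])
E
python3 - <<'E'
from h import *
from plant import robot
M=[[-190,-45,60],[-190,105,60],[155,105,60],[155,-45,60]]
U={'scene':[[325,183],[383,213],[281,348],[219,303]],'side':[[254,340],[218,282],[401,222],[456,263]]}
f=lambda s:np.concatenate([(proj(n,world(s,M))-U[n]).ravel() for n in U])
a=onz('scene',[354,198],.06)
r=least_squares(f,[a[0]+.2,a[1],0],loss='soft_l1');s=r.x
print(s,np.degrees(s[2]),np.round(f(s).reshape(-1,2),1).tolist());np.save('s.npy',s)
print('cal',tost(s,onz('scene',[312,212],.091)),tost(s,onz('side',[308,273],.091)))
for k,uv,z in[('can',(199,235),.115),('jar',(383,283),.085),('wr',(240,207),.005)]:print(k,tost(s,onz('scene',uv,z)))
st=robot.read_state();Rm=R.from_rotvec(st['orientation']).as_matrix();print(Rm)
for n in U:
    im=cv2.imread(f'pics/{n}0.png');w=proj(n,world(s,M+[[0,0,60],[-160,25,68],[-160,-25,68],[-10,25,68],[-10,-25,68],[0,87,60],[0,87,110],[0,-28,110],[-100,0,91]]))
    u,v=proj(n,world(s,[-60,20,60]))[0]
    im=cv2.resize(im,None,fx=4,fy=4,interpolation=cv2.INTER_CUBIC)
    for p in w:cv2.circle(im,(int(4*p[0]+2),int(4*p[1]+2)),3,(0,0,255),-1)
    x,y=int(4*u),int(4*v);cv2.imwrite(f'pics/c_{n}.png',im[max(y-300,0):y+300,max(x-400,0):x+400])
E
```

```text
[ 0.56613972 -0.04726317 -0.19988441] -11.452533240527007 [[-3.3, -3.7], [0.5, 0.1], [0.0, -3.2], [-4.5, -2.4], [0.6, -6.7], [-2.8, -9.7], [-1.5, -4.5], [1.5, -3.0]]
cal [-91.0960062   -0.97063965] [-8.74902484e+01  8.48954281e-02]
can [  85.26441798 -130.58301675]
jar [-38.96710564 191.74877642]
wr [ -65.14658418 -168.40239911]
[[ 9.59450751e-01  2.81876102e-01 -3.44815620e-04]
 [ 2.81876288e-01 -9.59449443e-01  1.58905417e-03]
 [ 1.17083240e-04 -1.62181456e-03 -9.99998678e-01]]
```

View pics/c_side.png

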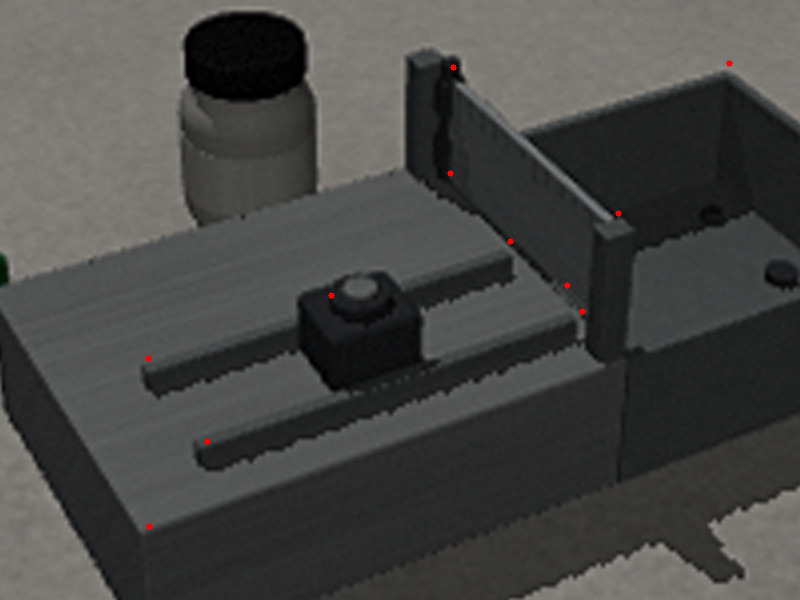

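View pics/c_scene.png

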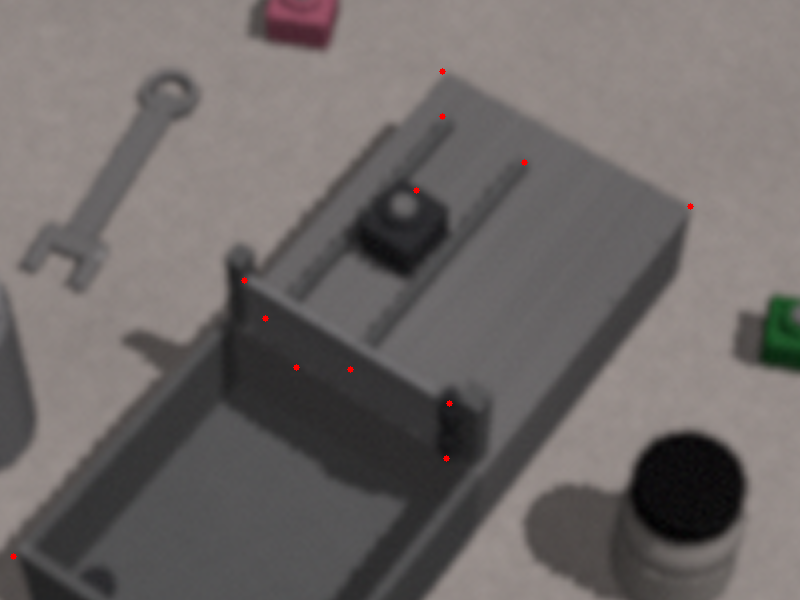

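The crops confirm it: the dark block with the grey cap top sits between the rails, at (361,290) in the side crop and (403,205) in the scene crop. The model points lie within about 2 px of the real ones. I refit with the refined picks and plan the fingers.

```bash
python3 - <<'E'
from h import *
s0=np.load('s.npy');off={}
for n in C:
    u,v=proj(n,world(s0,[-60,20,60]))[0];off[n]=np.array([max(int(4*u)-400,0),max(int(4*v)-300,0)])
full=lambda n,p:(np.array(p,float)+off[n]-2)/4
M={'scene':([[-190,-45,60],[-190,105,60],[155,-45,60],[0,-28,110],[-160,25,68],[-160,-25,68]],[[442,72],[690,208],[20,545],[248,280],[525,166],[446,121]]),
'side':([[-190,-45,60],[-190,105,60],[155,105,60],[-160,25,68],[-10,-25,68],[-10,25,68]],[[147,531],[2,288],[727,73],[143,368],[576,320],[512,256]])}
f=lambda s:np.concatenate([(proj(n,world(s,M[n][0]))-full(n,M[n][1])).ravel() for n in M])
s=least_squares(f,s0,loss='soft_l1').x;np.save('s.npy',s)
print(s,np.degrees(s[2]),np.round(f(s).reshape(-1,2),1).tolist())
for n,p in[('scene',(403,204)),('side',(361,287))]:print('cal',tost(s,onz(n,full(n,p),.091)))
# tool yaw plan
for op,dy in[(93,52),(93,60),(80,52),(70,52)]:
    sep=op+17.5;print(op,dy,'dx',np.sqrt(sep**2-dy**2),'ang',np.degrees(np.arcsin(dy/sep)))
print('world at tcp', world(s,[-90,26,200]))
E
```

```text
[ 0.56385976 -0.04855673 -0.20405285] -11.691367222665326 [[0.4, -1.1], [0.0, -1.1], [-1.8, 1.3], [-1.1, -1.0], [-0.1, -1.8], [-0.8, -2.0], [-0.6, -0.2], [-3.3, -0.8], [0.6, -1.7], [0.3, -1.5], [1.2, -1.1], [-0.8, -2.7]]
cal [-87.8650015    0.66942742]
cal [-86.69011828   0.74430865]
93 52 dx 97.5 ang 28.072486935852957
93 60 dx 92.79143279419712 ang 32.887170102842184
80 52 dx 82.47575401292188 ang 32.23095263550211
70 52 dx 70.3722246344394 ang 36.46172902594895
world at tcp [[ 0.48099559 -0.00485856  0.2       ]]
```

```bash
python3 -m inch '[150,280,-10,49,75, 150,280,-10,49,75, 150,280,-10,49,75, 150,280,-10,49,75, 150,280,-10,49,75, 150,280,-10,49,75, 150,280,-10,49,75, 150,280,-10,49,75, 150,280,-10,49,75]'; python3 -m inch '[157,293,-10,49,75, 157,293,-10,49,75, 157,293,-10,49,75, 157,293,-10,49,75, 157,293,-10,49,75, 157,293,-10,49,75, 157,293,-10,49,75, 157,293,-10,49,75, 157,293,-10,49,75, 157,293,-10,49,75]'
cat > tip.py <<'E'
from h import *
from plant import robot,read_camera
import sys
st=robot.read_state();s=np.load('s.npy');Rm=R.from_rotvec(st['orientation']).as_matrix();t=np.array(st['tool_pos'])
print('t',st['t'],'tcp st',tost(s,t).round(1),'z',t[2].round(4),'yang st',np.degrees(np.arctan2(Rm[1,1],Rm[0,1])-s[2]).round(1),'tilt',Rm[:,2].round(4),'op',st['opening'],'F',np.round(st['force'],2))
w=read_camera('wrist');cv2.imwrite(f'pics/{sys.argv[1]}.png',w['image']);M=w['mount'];np.savez(sys.argv[1]+'.npz',K=w['K'],M=M,Rm=Rm,t=t)
E
python3 tip.py w1; python3 - <<'E'
import numpy as np;d=np.load('w1.npz');print(d['K'],d['M'])
E
```

```text
t: 0.85
tool_pos: [0.3209, -0.2916, 0.2082]
orientation: [-2.639, -1.702, -0.002]
force: [-0.5, 0.9, -0.5]
opening: 0.0694
gripper_force: 0.0
t: 1.68
tool_pos: [0.4763, -0.0011, 0.1979]
orientation: [-1.697, -2.642, 0.001]
force: [0.2, 0.3, -0.5]
opening: 0.0697
gripper_force: 0.0
t 1.6833 tcp st [-95.3  28.7] z 0.1979 yang st 36.3 tilt [-1.6e-03 -1.0e-04 -1.0e+00] op 0.06966564194314918 F [ 0.18  0.33 -0.45]
[[414.93885569   0.         324.05006136]
 [  0.         414.93885569 239.43345115]
 [  0.           0.           1.        ]] [[-7.50054868e-05 -9.61876336e-01 -2.73484750e-01  7.62548156e-02]
 [ 9.99999966e-01 -3.90804925e-06 -2.60513335e-04  6.09891821e-05]
 [ 2.49512820e-04 -2.73484760e-01  9.61876304e-01 -1.66553828e-01]
 [ 0.00000000e+00  0.00000000e+00  0.00000000e+00  1.00000000e+00]]
```

View pics/w1.png

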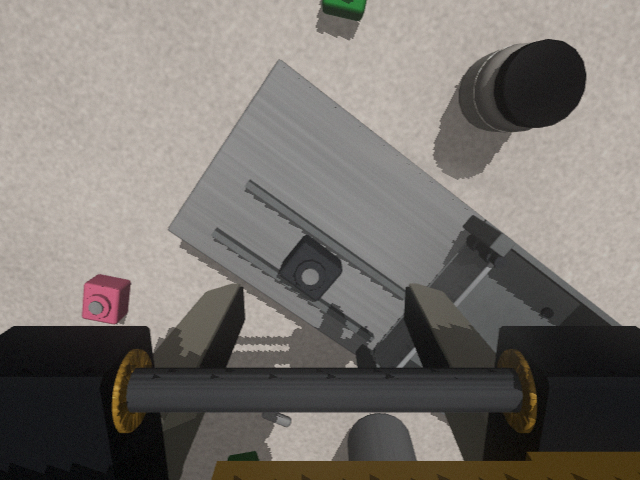

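The wrist view shows the deck corners at (279,60) and (168,229), rail ends at (249,183) and (216,232), and the cap at (310,276). The fingertips are at about (240,290) and (408,290). I cross-check these numbers against the fit.

```bash
python3 - <<'E'
from h import *
s=np.load('s.npy');d=np.load('w1.npz');K,M,Rm,t=[d[k] for k in('K','M','Rm','t')]
def ray(uv,z):
    v=Rm@(M[:3,:3]@np.linalg.solve(K,[*uv,1]));o=t+Rm@M[:3,3];return o+v*(z-o[2])/v[2]
for k,uv,z in[('-190,105',(279,60),.06),('-190,-45',(168,229),.06),('rail -160,25',(246,183),.068),('rail -160,-25',(213,231),.068),('cap',(310,276),.091),('post -12,102',(473,217),.115),('tip1',(243,290),t[2]),('tip2',(405,290),t[2])]:
    print(k,tost(s,ray(uv,z)).round(1))
E
```

```text
-190,105 [-189.1  104.4]
-190,-45 [-189.6  -43.1]
rail -160,25 [-160.6   22.9]
rail -160,-25 [-160.7  -21.2]
cap [-86.8   0.1]
post -12,102 [-33.2  98.8]
tip1 [-127.2   12.9]
tip2 [-70.8  54.4]
```

The wrist view agrees to within 2 mm. I descend behind the caliper and make the first push of 85 mm along the lane.

```bash
python3 -m inch '[0,0,-35,0,75, 0,0,-70,0,75, 0,0,-105,0,75, 0,0,-126,0,75, 0,0,-126,0,75]'; python3 -m inch '[10,-2,0,0,75, 21,-4,0,0,75, 31,-6,0,0,75, 42,-9,0,0,75, 52,-11,0,0,75, 62,-13,0,0,75, 73,-15,0,0,75, 83,-17,0,0,75, 83,-17,0,0,75]'; python3 tip.py w2; python3 - <<'E'
from plant import read_camera
import cv2,numpy as np
a=[]
for n,(x,y) in{'side':(320,270),'scene':(290,260)}.items():
    im=read_camera(n)['image'][y-75:y+75,x-100:x+100];a.append(cv2.resize(im,None,fx=2,fy=2.0,interpolation=cv2.INTER_CUBIC))
cv2.imwrite('pics/m2.png',np.hstack(a))
E
```

```text
t: 2.15
tool_pos: [0.4714, -0.0042, 0.0672]
orientation: [-1.702, -2.631, 0.007]
force: [-0.8, 0.6, 0.2]
opening: 0.0701
gripper_force: 0.0
t: 2.9
tool_pos: [0.56, -0.022, 0.0742]
orientation: [1.705, 2.638, -0.001]
force: [-1.9, -3.8, -0.2]
opening: 0.0694
gripper_force: 1.9
t 2.9 tcp st [-9.1 25.3] z 0.0742 yang st 35.9 tilt [ 4.0e-04 -1.1e-03 -1.0e+00] op 0.06943366675393228 F [-1.92 -3.78 -0.19]
```

View pics/m2.png

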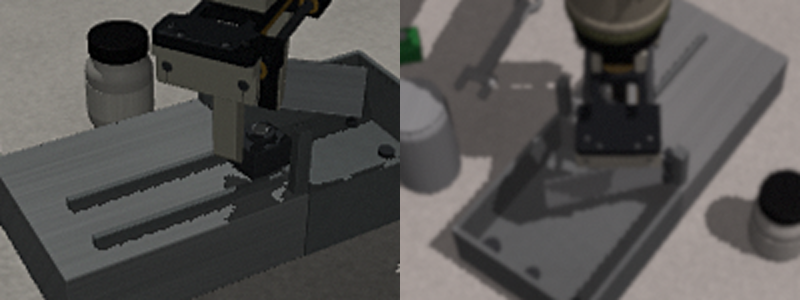

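The flap is well open, held by the left finger. The caliper sits just ahead of the other finger in front of the edge, at about (265,155) in the left half. I push on over the edge.

```bash
python3 -m inch '[8,-2,0,0,75, 16,-3,0,0,75, 24,-5,0,0,75, 31,-6,0,0,75, 39,-8,0,0,75, 39,-8,0,0,75, 39,-8,0,0,75, 39,-8,0,0,75]'; python3 tip.py w3; python3 - <<'E'
from plant import read_camera
import cv2,numpy as np
a=[]
for n,(x,y) in{'side':(360,270),'scene':(280,280)}.items():
    im=read_camera(n)['image'][y-75:y+75,x-100:x+100];a.append(cv2.resize(im,None,fx=2,fy=2.0,interpolation=cv2.INTER_CUBIC))
w=cv2.resize(cv2.imread('pics/w3.png'),(400,300));cv2.imwrite('pics/m3.png',np.vstack([np.hstack(a),np.hstack([w,w*0])]))
E
```

```text
t: 3.72
tool_pos: [0.5987, -0.0279, 0.0731]
orientation: [1.702, 2.639, 0.001]
force: [-0.3, -2.8, 0.8]
opening: 0.0699
gripper_force: 1.2
t 3.7167 tcp st [29.9 27.3] z 0.0731 yang st 36.1 tilt [ 1.3e-03 -3.0e-04 -1.0e+00] op 0.06986571339039524 F [-0.29 -2.77  0.76]
```

View pics/m3.png

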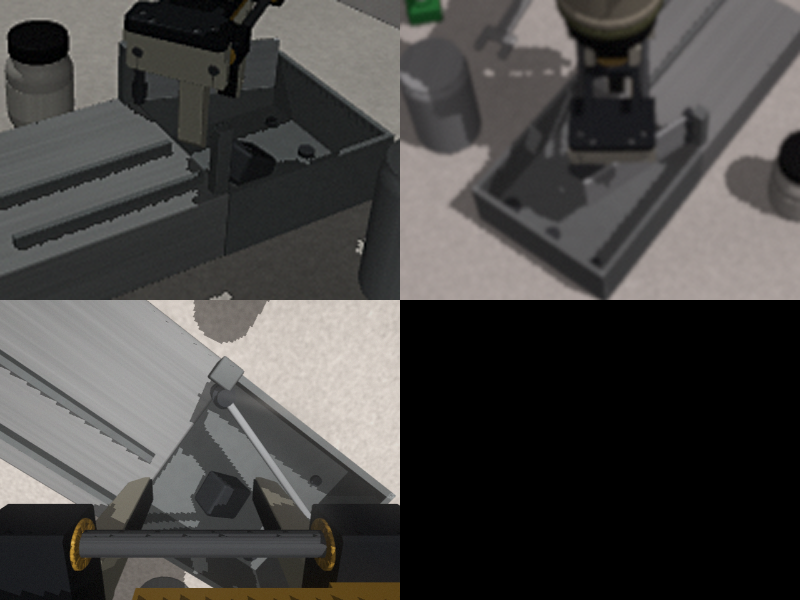

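The flap is held wide open, and the caliper is off the deck inside the tray, at about (222,493) in the wrist tile. Before retracting I take a closer look at how it lies.

```bash
python3 -m inch '[0,0,0,0,75, 0,0,0,0,75, 0,0,0,0,75, 0,0,0,0,75]' >/dev/null; python3 tip.py w4; python3 - <<'E'
from plant import read_camera
import cv2,numpy as np
w=cv2.imread('pics/w4.png')[180:405,220:520];b=cv2.imread('pics/w3.png')[180:405,220:520]
print('motion',np.abs(w.astype(int)-b).mean())
c=read_camera('side')['image'][220:320,320:450]
g=lambda i:cv2.convertScaleAbs(cv2.resize(i,(400,300),interpolation=cv2.INTER_CUBIC),alpha=1.8)
cv2.imwrite('pics/m4.png',np.hstack([g(w),g(c)]))
E
```

```text
t 4.2 tcp st [29.4 27.5] z 0.0728 yang st 36.1 tilt [ 3.e-04 -0.e+00 -1.e+00] op 0.07019817817260077 F [ 0.03 -2.22  2.44]
motion 5.321185185185185
```

View pics/m4.png

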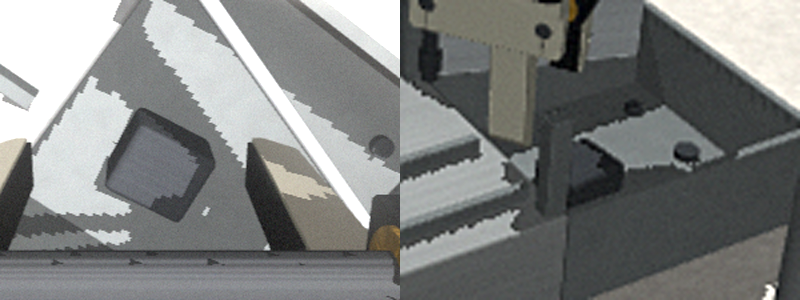

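The block has dropped to the tray floor, resting cap-down and clear of the flap. I back out along the lane so the flap follows the finger shut, then lift.

```bash
python3 - <<'E'
from h import *
s=np.load('s.npy');d=np.load('w4.npz');K,M,Rm,t=[d[k] for k in('K','M','Rm','t')]
v=Rm@(M[:3,:3]@np.linalg.solve(K,[340,304,1]));o=t+Rm@M[:3,3]
for z in(.025,.037):print(tost(s,o+v*(z-o[2])/v[2]).round(1))
E
python3 -m inch '[-14,3,0,0,75, -28,6,0,0,75, -42,9,0,0,75, -56,12,0,0,75, -70,15,0,0,75, -84,17,0,0,75, -98,20,0,0,75, -110,23,0,0,75, -122,25,0,0,75, -122,25,0,0,75]'; python3 -m inch '[0,0,30,0,75, 0,0,65,0,75, 0,0,100,0,75, 0,0,130,0,75, 0,0,130,0,75, 0,0,130,0,75, 0,0,130,0,75]'; python3 tip.py w5; python3 - <<'E'
from plant import read_camera
import cv2,numpy as np
a=[cv2.resize(cv2.imread('pics/w5.png'),(400,300))]
c=read_camera('side')['image'][190:340,300:500];a.append(cv2.resize(c,(400,300),interpolation=cv2.INTER_CUBIC))
e=read_camera('scene')['image'][200:350,180:380];a.append(cv2.resize(e,(400,300),interpolation=cv2.INTER_CUBIC))
cv2.imwrite('pics/m5.png',cv2.convertScaleAbs(np.vstack([np.hstack(a[:2]),np.hstack([a[2],a[2]*0])]),alpha=1.5))
E
```

```text
[49.9 14.6]
[46.2 18.8]
t: 5.13
tool_pos: [0.4741, -0.0017, 0.072]
orientation: [-1.7, -2.639, 0.0]
force: [-0.8, 0.2, -0.0]
opening: 0.0695
gripper_force: 0.0
t: 5.72
tool_pos: [0.4762, -0.0025, 0.2019]
orientation: [-1.702, -2.64, 0.0]
force: [0.1, 0.9, 0.7]
opening: 0.0696
gripper_force: 0.0
t 5.7167 tcp st [-95.2  27.3] z 0.2019 yang st 36.1 tilt [-5.e-04  3.e-04 -1.e+00] op 0.06964439727119694 F [0.06 0.9  0.72]
```

View pics/m5.png

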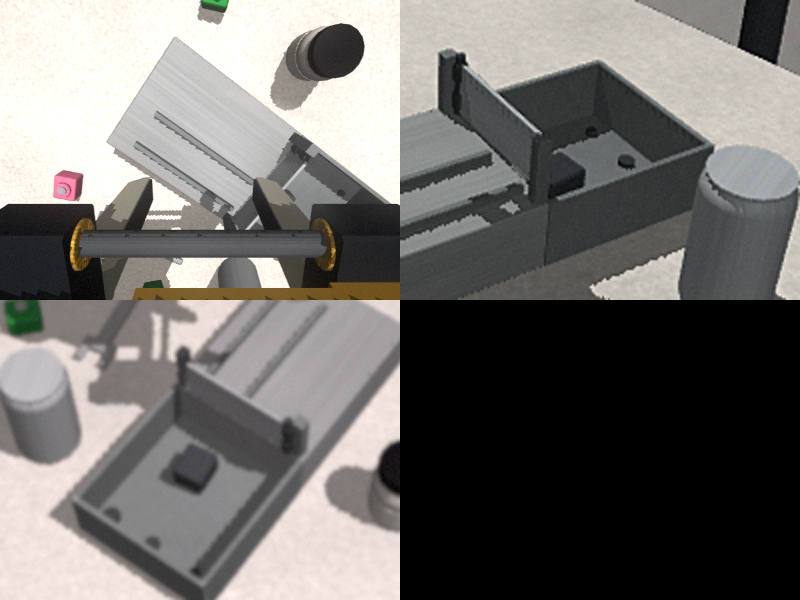

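The flap is shut across the passage and the caliper lies in the tray, at (195,467) in the lower tile. The can, jar and wrench have not moved, and the arm is clear, so I hand the job in.

```bash
python3 -c "
from plant import job;print(job.close_job())"
```

```text
the job is handed in; nothing more can be done
None
```

I handed the job in at about 6 s: the caliper was pushed over the edge with the flap held open and lies in the tray, the flap is shut, and the jar, can and wrench stand where they were; no verdict came back on hand-in.

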